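# Lock the strainer ring with the two-pin spanner

### The job

Close the strainer: take the two-pin spanner whose pins are as far apart as the two holes in the strainer's locking ring, set both pins fully into the holes, and with it turn the ring clockwise (seen from above) until the ring's lug meets the stop on the housing. Leave the spanner standing in the ring, and leave the other spanner in its rest.

Things in the scene. Friction and masses are not known exactly. Their poses are not given: they have to be found in the camera images.
- wide_spanner: Spanner that fits, 0.3 kg, standing in a fixed rest; lift straight up. Steel bar 126x30x8 mm with two 12 mm pins below, 96 apart, 20 long, tips tapered to 6; upright black grip on top, 36 along the bar, 14 thick. Origin: midway between the pin tips (8 mm above the table in the rest); x along the bar, y across it, z up. Bar at z 20-28 mm, grip's flat sides z 35-83 (top). Same after a half turn.
- narrow_spanner: The spanner that does not fit, to be left in its rest: same form, grip, origin and axes, but bar 86 mm long and 10 mm pins only 56 mm apart. Both rests are plywood blocks 150x64x28 mm with an 18 mm slot for the pins, the bar lying on top; either place may hold either spanner.
- ring_face (a point): Steel ring on a grey strainer housing (170 mm wide, fixed). Point: centre of the ring's top face, on its turning axis, 69 mm above the table; x through both holes, z up, turns with the ring. Ring 144 mm wide, 24 thick; two round through holes 28 mm wide, 96 apart, so the pins have 8 mm of room all round (10 degrees of play). Bar down on the ring, pins are 20 mm in. Lug on the rim at +y.
- ring (a joint): Ring angle in rad, growing clockwise seen from above. Starts between 0 and 0.35; at 1.0 it is locked: its rim lug (14 mm wide) meets the stop, a grey block on the housing's side rising beside the ring. From the start the lug has 37 to 57 degrees to go. Steady friction of about 0.15 N m; it stays where it is left.

How it is judged (in metres and radians):
On the way, in this order (a step that is already met when the one before it is completed fails the run):
1. both pins of the wide spanner are in the ring's holes, before the ring is turned (horizontal distance between wide_spanner and ring_face below 0.015 m and z of wide_spanner in the frame of ring_face below -0.01 m and angle between the x axis of wide_spanner and the x axis of ring_face, either way round below 0.3 rad and value of joint ring below 0.6 rad), for 0.2 s.
2. the ring is turned clockwise to its stop with both pins in the holes (value of joint ring above 0.82 rad and z of wide_spanner in the frame of ring_face below -0.008 m and horizontal distance between wide_spanner and ring_face below 0.02 m), for 0.1 s.
At the end, for the whole second after the job is handed in: The ring is locked (within 10 degrees of its stop), the wide spanner stands in it upright (within 10 degrees) and at rest with both pins at least 10 mm down in the holes, and the narrow spanner is still in its rest, within 30 mm of where it was (value of joint ring above 0.82 rad and z of wide_spanner in the frame of ring_face below -0.01 m and horizontal distance between wide_spanner and ring_face below 0.02 m and angle between wide_spanner's own z axis and vertical below 0.18 rad and linear speed of wide_spanner below 0.02 m/s and distance of narrow_spanner from where it was at the start of the episode below 0.03 m); the robot touches nothing.
It fails at once if the narrow spanner is taken or knocked out of its rest (distance of narrow_spanner from where it was at the start of the episode above 0.03 m).
It fails at once if the ring is turned home without the wide spanner in it (value of joint ring above 0.7 rad and horizontal distance between wide_spanner and ring_face above 0.03 m).
It also fails if it takes over 42 s, if anything falls off the work surface, if the arm or the gripper's body presses on something with over 40 N, if the wrist force passes 120 N, or if a joint passes its speed limit or range.

### The arm

A 6-joint arm with a two-finger parallel gripper is mounted at the origin on a cart in front of the work surface, level with it; the furniture and walls round the work are solid. World frame = base frame: x ahead of the robot, y to its left, z up, the work surface at z = 0. Lengths are in mm, angles in rad, forces in N, time in s.
With the tool pointing down it reaches from about 350 to 800 mm from the base axis. Payload 7.3 kg.
Tool frame: the origin (TCP) lies midway between the tips of the shut fingers; the grasp point (between the pads) lies 19 mm behind it; z points along the fingers, y is the direction in which the jaws open and shut (so a half turn about z gives the same grasp; the last joint's range is limited). The gripper opens to 85 mm and grips with 20 to 120 N. Pads are 22 mm wide; open, the fingers measure 114 mm over their backs; the gripper's body (76 mm by 85 mm) begins 54 mm behind the grasp point. The pads swing forward as they close: fully open they stand 13 mm farther back than shut.
Start: joints at [-1.42, 0.342, 1.524, -0, 1.275, -0.146], TCP at [153.565, -502.06, 211.222] pointing down, gripper open.
Joint ranges: [-2.53, 2.53], [-0.77, 2.02], [0.04, 2.7], [-1, 4.14], [0.28, 2.66], [-3.11, 3.11]. Speed limits (rad/s): [2.57, 2.57, 3.14, 3.14, 3.14, 3.14].

### API

Orientations are given as a unit quaternion [x, y, z, w].
In Python, from station import get_state, cams, ticket, finder gives the robot as it stands.
- The arm moves only by the tool apply_moves, never from a script. Its argument "rows" is a list that holds one entry, the list of rows, each a list of 7 numbers: the turn, a rotation vector about the tool's x, y, z in degrees, then the shift along the tool's x, y, z in m, then the opening, from -1 (shut) to 1 (fully open), so that 0 is half open. A call has 1 to 20 rows; each row shifts and turns the commanded pose from where the row before left it, along the tool's axes as they then stand; what a row does not reach is not made up. A row lasts 1/12 s, in which the tool goes at most 41.7 mm and 7.16 degrees, less where a joint would pass 70% of its speed; a pose out of reach is approached as far as the arm can. A call with a gripper value outside its range is refused whole. The fingers move at their own pace and stop on an object; "newtons" is the grip in N (left out, the last holds). Time passes only in rows, so rows that do not move let the fingers close. It gives the time, the measured TCP pose, the force and the opening at its end, in the units of the state.
- get_state(): the state, without advancing time (a new reading comes with each control period).
- cams.grab_frame(name): name is "scene" or "top" or "wrist"; returns (picture, depth): 480x640x3 uint8, red, green, blue; 480x640 float32, mm along the optical axis (not along the pixel's ray), 0 where there is no reading.
- cams.camera_model(name): a dict with "fx", "fy", "cx", "cy" (pixels), "origin" and "orientation" of the camera in the world; the wrist camera has in their place "T_tool_cam" (4x4, takes a point from camera to tool coordinates, whose origin is the TCP and whose axes are the flange's). Camera axes: x right, y up, looking along -z (the intrinsics and any distortion apply to the point x, -y, -z); pixel columns grow to the right and rows downward; lengths in mm; the calibration is good to about 2 mm. The wrist camera is an equidistant fisheye: a pixel r from the principal point sees the ray r / f radians off the axis. A picture is of the moment at which its call begins: read the wrist's pose just before it. camera_model takes no time and is no camera call.
- ticket.close_job(): hands the job in, once; it reports no verdict.
Trained networks look in the newest picture that a camera, given by its name, has taken for a name from the list of things; names that differ only in an ending like _2 or _b are one class to them, and where a whole thing is asked for, a point or a joint stands for the part that bears it (a point fixed in the world has none). Each returns a list of dicts, best first, with "score" (0 to 1); they miss things now and then, are a little off and sometimes report something else, mostly with a low value. They report only what shows in the picture. A call takes as long as a camera call.
- finder.spot_in(camera, thing): "location" ([x, y, z] in mm, in world coordinates, good to about 4 mm: the middle of the surface that is visible of it).
- finder.outline_of(camera, thing): "region" (480x640 bool, what is visible of it).
- finder.spot_point(camera, thing): "location" ([x, y, z] in mm, in world coordinates, good to about 4 mm: a listed point, or the origin of a listed thing).
The state is a dict: "t": time; "joint_positions": joint angles; "joint_vel": joint speeds; "joint_efforts": joint torques, N m; "ee_pos": TCP position; "tcp_rot": TCP orientation; "wrist_force": force on the tool from outside, world axes, zero at the start; "wrist_torque": the same for the moment, N m; "finger_gap": finger opening in mm.
Only numpy, scipy, OpenCV 4.12 (cv2) and the standard library are available. Lean on these libraries where they do the work, as an engineer would, in place of code of your own. Each camera call takes 0.05 s, during which the arm holds its last target. There are 200 camera calls.

## Working session

There is one attempt and no reset: what is moved stays moved. The work goes in short steps, Python scripts to look and compute and a tool call to move; the robot and the scene stay as the last step left them, time stands still between calls to the robot, and variables do not carry over. Pictures are saved under pics/ and viewed, about 8 in all and at most 12, crops included, and the job is handed in when it is done.

Besides the shell and the picture viewer there is one more tool, called as name([rows], argument=value, ...), one row to a line, values as JSON. apply_moves: Moves the arm, as the interface text tells. Its arguments: {"type":"object","properties":{"rows":{"type":"array"},"newtons":{"type":"number"}},"required":["rows"]}

```bash
mkdir -p pics; ls; python3 - <<'E'
from station import get_state, cams, finder
import cv2, numpy as np
s=get_state(); print(s['t'],s['ee_pos'],s['tcp_rot'],s['finger_gap'])
ims=[]
for c in ['top','scene']:
    im,d=cams.grab_frame(c); ims.append(im); cv2.imwrite(f'pics/{c}0.png',im[:,:,::-1]); np.save(f'{c}0d.npy',d)
    m=cams.camera_model(c); print(c,m)
    for t in ['wide_spanner','narrow_spanner','ring_face']:
        print(t,[(np.round(x['location']),round(x['score'],2)) for x in finder.spot_point(c,t)])
E
```

```text
pics
0.0 [ 153.52891157 -501.59199574  210.51554343] [ 9.89005717e-01  1.47875183e-01  9.75301751e-06 -7.88799791e-04] 85.667338371983
top {'fx': 536.6330521833834, 'fy': 536.6330521833834, 'cx': 316.7431063700562, 'cy': 239.96279745869828, 'origin': array([ 410.5328299 ,   54.35205158, 1233.43134107]), 'orientation': array([ 0.02169403, -0.0216477 , -0.69891323,  0.71454954])}
wide_spanner [(array([ 498., -302.,    8.]), 0.97)]
narrow_spanner [(array([525., 368.,   7.]), 0.63)]
ring_face [(array([489., -44.,  71.]), 0.62)]
scene {'fx': 610.8291913178191, 'fy': 610.8291913178191, 'cx': 316.0323082561176, 'cy': 241.27784392761583, 'origin': array([-444.9873325 ,  949.82688446,  792.82250644]), 'orientation': array([-0.19866299,  0.47115427,  0.79282077, -0.33163518])}
wide_spanner [(array([ 496., -305.,    7.]), 0.41)]
narrow_spanner [(array([526., 368.,   6.]), 0.63)]
ring_face [(array([485., -41.,  68.]), 0.79), (array([524., 368.,   6.]), 0.62)]
```

View pics/top0.png

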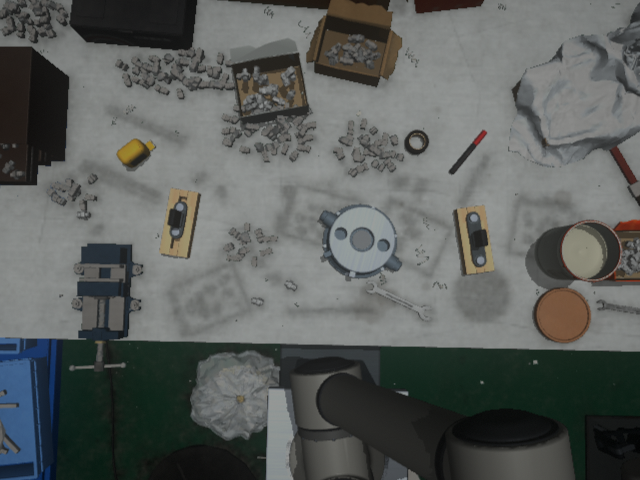

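View pics/scene0.png

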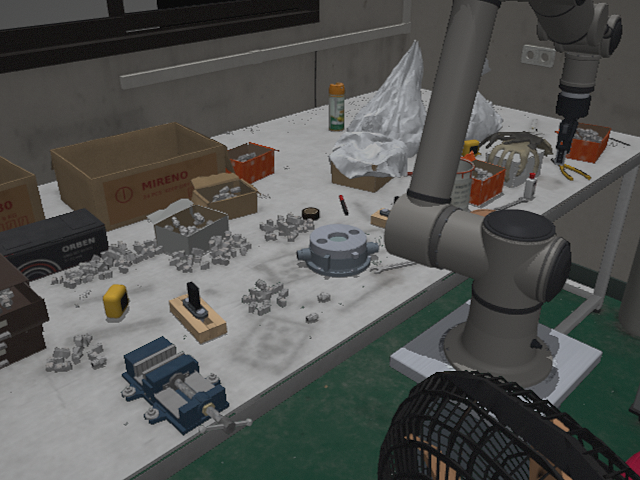

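The top view shows the ring at about (360,240), the longer (wide) spanner on the right at (476,240) and the shorter one on the left at (178,222). The scene view agrees. Next I'll get the axes.

```bash
cat > h.py <<'E'
import numpy as np, cv2
from scipy.spatial.transform import Rotation as R
from station import get_state, cams, finder
def px2w(c,u,v,z):
    m=cams.camera_model(c); r=R.from_quat(m['orientation']).apply([(u-m['cx'])/m['fx'],-(v-m['cy'])/m['fy'],-1])
    o=np.array(m['origin']); return o+r*(z-o[2])/r[2]
E
python3 - <<'E'
from h import *
im=cv2.imread('pics/top0.png')
a=cv2.resize(im[190:290,300:425],None,fx=5,fy=5,interpolation=cv2.INTER_CUBIC)[:, :625]
b=cv2.resize(im[195:285,440:510],None,fx=5,fy=5,interpolation=cv2.INTER_CUBIC)
o=np.zeros((500,800,3),np.uint8); a=cv2.resize(a,(450,360)); b=cv2.resize(b,(350,450)); o[:360,:450]=a;o[:450,450:]=b
cv2.imwrite('pics/crop.png',o)
cams.grab_frame('top')
for t in ['wide_spanner','narrow_spanner']:
    r=finder.outline_of('top',t)
    for x in r[:1]:
        ys,xs=np.nonzero(x['region']); 
        rect=cv2.minAreaRect(np.c_[xs,ys].astype(np.float32)); box=cv2.boxPoints(rect)
        print(t,x['score'],len(xs),rect,[np.round(px2w('top',u,v,36)[:2]) for u,v in box])
E
```

```text
wide_spanner 0.97 780 ((477.34893798828125, 237.75146484375), (55.28042221069336, 17.495113372802734), 79.5625228881836) [array([ 554., -273.]), array([ 562., -312.]), array([ 440., -334.]), array([ 432., -296.])]
narrow_spanner 0.93 549 ((176.30943298339844, 218.68301391601562), (16.954545974731445, 38.82345199584961), 10.619654655456543) [array([485., 396.]), array([571., 383.]), array([565., 346.]), array([479., 358.])]
```

View pics/crop.png

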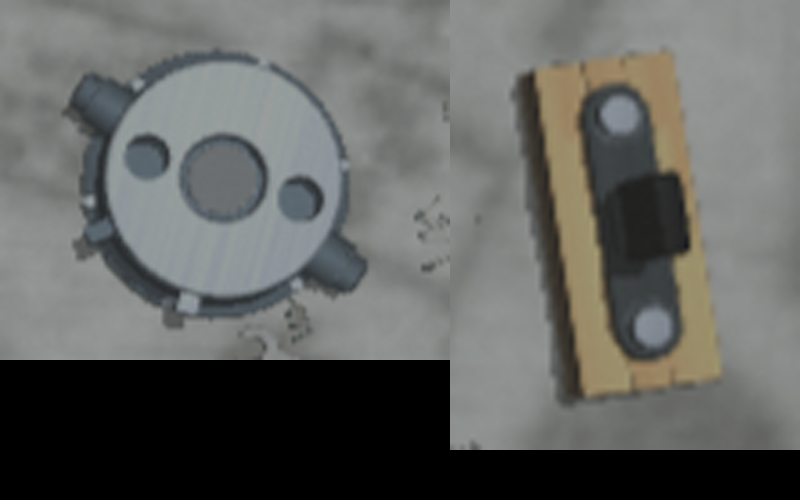

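The crop shows ring holes at top-image pixels (340.8,233.6) and (383.3,245.3), the lug at about (352,274), and the stop on the left at about (327,254). Clockwise carries the lug into the stop. The wide spanner's pin heads are at (474,218) and (480.4,260.4).

```bash
python3 - <<'E'
from h import *
def pr(n,p,q,z):
    a,b=px2w('top',*p,z),px2w('top',*q,z); d=a-b; print(n,np.round((a+b)/2,1),'len',np.linalg.norm(d),'ang',np.degrees(np.arctan2(d[1],d[0])))
pr('ring',(340.8,233.6),(383.3,245.3),69)
pr('span',(474,218),(480.4,260.4),36)
print('lug',px2w('top',352.2,273.9,69))
s=get_state();Rm=R.from_quat(s['tcp_rot']).as_matrix();print(np.round(Rm,3))
print(cams.camera_model('wrist'))
E
```

```text
ring [485.3 -43.2  69. ] len 95.73114591682742 ang 75.82798169644082
span [ 493.8 -303.4   36. ] len 95.82942845741937 ang 8.80602379100793
lug [410.08529147 -23.17688509  69.        ]
[[ 0.956  0.292  0.   ]
 [ 0.292 -0.956 -0.   ]
 [ 0.     0.    -1.   ]]
{'fx': 371.64829954431775, 'fy': 371.64829954431775, 'cx': 320.22988188082735, 'cy': 235.46585713226074, 'T_tool_cam': array([[-1.39813936e-03,  9.59979992e-01,  2.80065102e-01,
         7.19805930e+01],
       [ 9.99998987e-01,  1.26710063e-03,  6.48944454e-04,
        -5.56039297e-01],
       [ 2.68103024e-04,  2.80065725e-01, -9.59980790e-01,
        -1.63311985e+02],
       [ 0.00000000e+00,  0.00000000e+00,  0.00000000e+00,
         1.00000000e+00]])}
```

apply_moves([
  [[0,0,0,0.032,-0.0075,0.005,1],[0,0,0,0.032,-0.0075,0.005,1],[0,0,0,0.032,-0.0075,0.005,1],[0,0,0,0.032,-0.0075,0.005,1],[0,0,0,0.032,-0.0075,0.005,1],[0,0,0,0.032,-0.0075,0.005,1],[0,0,0,0.032,-0.0075,0.005,1],[0,0,0,0.032,-0.0075,0.005,1],[0,0,0,0.032,-0.0075,0.005,1],[0,0,0,0.032,-0.0075,0.005,1],[0,0,0,0.032,-0.0075,0.005,1],[0,0,0,0.032,-0.0075,0.005,1],[0,0,4.1,0,0,0,1],[0,0,4.1,0,0,0,1],[0,0,0,0,0,0,1],[0,0,0,0,0,0,1]],
])

```text
t: 1.88
ee_pos: [494.5, -303.6, 151.1]
tcp_rot: [0.997, 0.078, -0.0, 0.0]
wrist_force: [-0.6, 0.5, -0.3]
finger_gap: 85.2
```

```bash
cat >> h.py <<'E'
def wrist(name,things=()):
    s=get_state(); im,d=cams.grab_frame('wrist'); cv2.imwrite(f'pics/{name}.png',im[:,:,::-1]); 
    Rm=R.from_quat(s['tcp_rot']); p=np.array(s['ee_pos'])
    print('t',round(s['t'],2),np.round(p,1),'yaw',np.degrees(np.arctan2(*Rm.as_matrix()[[1,0],0])),'z',Rm.as_matrix()[:,2].round(3),'F',np.round(s['wrist_force'],1),np.round(s['wrist_torque'],2),'gap',s['finger_gap'])
    for t in things: print(t,[(np.round(x['location'],1),round(x['score'],2)) for x in finder.spot_point('wrist',t)])
    return s
def wpx2w(u,v,z,s):
    m=cams.camera_model('wrist'); x,y=u-m['cx'],v-m['cy']; r=np.hypot(x,y); th=r/m['fx']; k=np.sin(th)/r
    dc=np.array([x*k,-y*k,-np.cos(th)]); T=m['T_tool_cam']; Rm=R.from_quat(s['tcp_rot'])
    o=Rm.apply(T[:3,3])+s['ee_pos']; d=Rm.apply(T[:3,:3]@dc); return o+d*(z-o[2])/d[2]
E
python3 - <<'E'
from h import *
import json
s=wrist('w1',['wide_spanner'])
json.dump({k:np.array(s[k]).tolist() for k in ('ee_pos','tcp_rot')},open('s1.json','w'))
r=finder.outline_of('wrist','wide_spanner')
for x in r[:1]:
    ys,xs=np.nonzero(x['region']); print(x['score'],cv2.minAreaRect(np.c_[xs,ys].astype(np.float32)))
E
```

```text
t 1.88 [ 494.5 -303.6  151.1] yaw 8.933301449826974 z [-0. -0. -1.] F [-0.6  0.5 -0.3] [ 0.01  0.03 -0.04] gap 85.22121081161055
wide_spanner [(array([ 497.5, -302.6,   13.9]), 0.89)]
0.57 ((318.6038513183594, 215.9986572265625), (154.12985229492188, 40.399192810058594), 89.25594329833984)
```

View pics/w1.png

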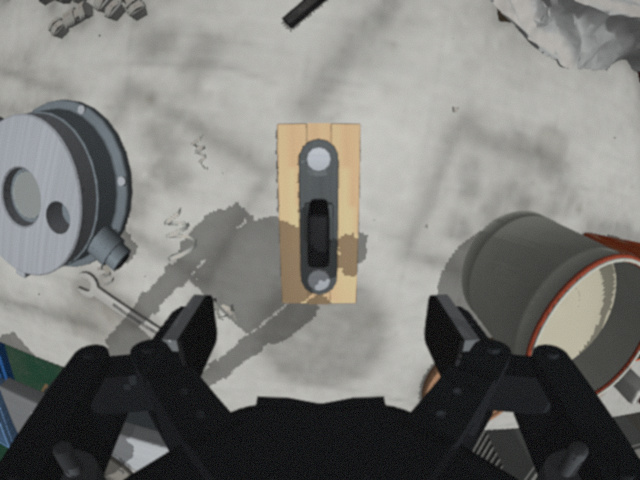

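The bar lies upright in the picture, centred between the fingers, with pin heads at (318,159) and (319.5,281). The bucket at the right stays clear of the finger path.

```bash
python3 - <<'E'
from h import *
s=get_state()
a,b=wpx2w(318.3,159,36,s),wpx2w(319.5,281,36,s); print(a,b,(a+b)/2,np.linalg.norm(a-b),np.degrees(np.arctan2(*(a-b)[[1,0]])))
E
```

```text
[ 543.34826722 -294.16925142   36.        ] [ 446.51215988 -309.97116735   36.        ] [ 494.93021355 -302.07020938   36.        ] 98.11693141849231 9.267956159475576
```

apply_moves([
  [[0,0,0,0,-0.0015,0.025,1],[0,0,0,0,0,0.025,1],[0,0,0,0,0,0.025,1],[0,0,0,0,0,0.015,1],[0,0,0,0,0,0.01,1],[0,0,0,0,0,0,1],[0,0,0,0,0,0,-1],[0,0,0,0,0,0,-1],[0,0,0,0,0,0,-1],[0,0,0,0,0,0,-1],[0,0,0,0,0,0,-1],[0,0,0,0,0,0,-1],[0,0,0,0,0,0,-1],[0,0,0,0,0,0,-1],[0,0,0,0,0,0,-1],[0,0,0,0,0,0,-1]],
], newtons=90)

```text
t: 3.37
ee_pos: [494.5, -302.3, 52.0]
tcp_rot: [0.997, 0.077, 0.0, 0.0]
wrist_force: [-1.9, 1.3, 6.1]
finger_gap: 12.0
```

apply_moves([
  [[0,0,0,0,0,-0.01,-1],[0,0,0,0,0,-0.02,-1],[0,0,0,0,0,-0.03,-1],[0,0,0,0,0,-0.03,-1],[0,0,0,0,0,-0.03,-1],[0,0,0,0.003,-0.025,0,-1],[0,0,0,0.003,-0.025,0,-1],[0,0,0,0.003,-0.025,0,-1],[0,0,0,0.003,-0.025,0,-1],[0,0,0,0.003,-0.025,0,-1],[0,0,0,0.003,-0.025,0,-1],[0,0,0,0,0,0,-1],[0,0,0,0,0,0,-1]],
])

```text
t: 4.45
ee_pos: [488.9, -150.1, 171.5]
tcp_rot: [0.997, 0.078, -0.0, 0.0]
wrist_force: [0.2, -0.6, -2.2]
finger_gap: 11.9
```

```bash
python3 - <<'E'
from h import *
s=wrist('w2',['wide_spanner','ring_face'])
E
```

```text
t 4.45 [ 488.9 -150.1  171.5] yaw 8.937899423459715 z [-0. -0. -1.] F [ 0.2 -0.6 -2.2] [ 0.   -0.01  0.05] gap 11.897682084805657
wide_spanner [(array([ 490.9, -146.3,  128.9]), 0.87)]
ring_face []
```

View pics/w2.png

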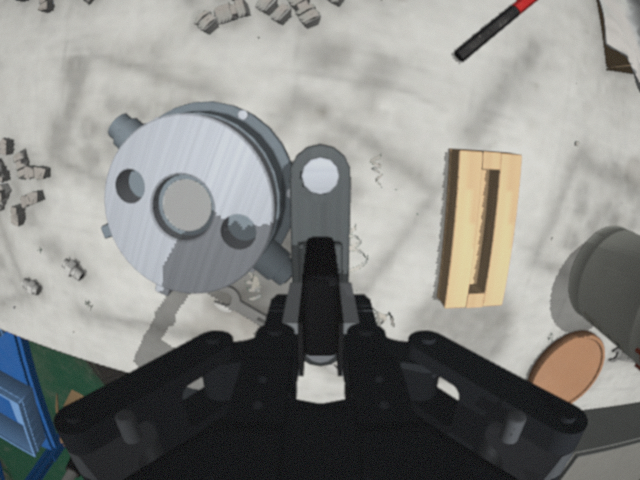

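The spanner is held straight, and the ring holes show at (130,186) and (238,231).

```bash
python3 - <<'E'
from h import *
s=get_state()
a,b=wpx2w(130.5,186,69,s),wpx2w(238,231,69,s); print(a,b,(a+b)/2,np.linalg.norm(a-b),np.degrees(np.arctan2(*(a-b)[[1,0]])))
print(wpx2w(187,206,69,s), wpx2w(320,175.5,148,s),wpx2w(321,358,148,s))
E
```

```text
[501.02666717   1.88068623  69.        ] [477.56748264 -90.26982795  69.        ] [489.2970749  -44.19457086  69.        ] 95.08969766535238 75.71733350091229
[491.24445615 -48.30790257  69.        ] [ 537.33539372 -143.74213139  148.        ] [ 430.2392313  -160.69807749  148.        ]
```

apply_moves([
  [[0,0,0,0.003,-0.021,0,-1],[0,0,0,0.003,-0.021,0,-1],[0,0,0,0.003,-0.021,0,-1],[0,0,0,0.003,-0.021,0,-1],[0,0,0,0.003,-0.021,0,-1],[0,0,-6.7,0,0,0,-1],[0,0,-6.7,0,0,0,-1],[0,0,-6.7,0,0,0,-1],[0,0,-6.7,0,0,0,-1],[0,0,-6.7,0,0,0,-1],[0,0,-6.7,0,0,0,-1],[0,0,-6.7,0,0,0,-1],[0,0,-6.7,0,0,0,-1],[0,0,-6.7,0,0,0,-1],[0,0,-6.7,0,0,0,-1],[0,0,0,0,0,0.025,-1],[0,0,0,0,0,0.02,-1],[0,0,0,0,0,0,-1],[0,0,0,0,0,0,-1]],
])

```text
t: 6.18
ee_pos: [487.4, -45.8, 125.7]
tcp_rot: [0.789, 0.614, -0.001, -0.001]
wrist_force: [0.5, 0.1, -2.7]
finger_gap: 12.2
```

```bash
python3 - <<'E'
from h import *
s=wrist('w3',['ring_face','wide_spanner'])
im,d=cams.grab_frame('scene'); cv2.imwrite('pics/s3.png',cv2.resize(im[180:320,250:410,::-1],None,fx=4,fy=4,interpolation=cv2.INTER_CUBIC))
E
```

```text
t 6.18 [487.4 -45.8 125.7] yaw 75.73422016586939 z [-0.002  0.    -1.   ] F [ 0.5  0.1 -2.7] [ 0.07 -0.06 -0.01] gap 12.235977245940571
ring_face [(array([487.3, -46. ,  80.6]), 0.34)]
wide_spanner [(array([486.8, -37.8,  83. ]), 0.81)]
```

View pics/w3.png

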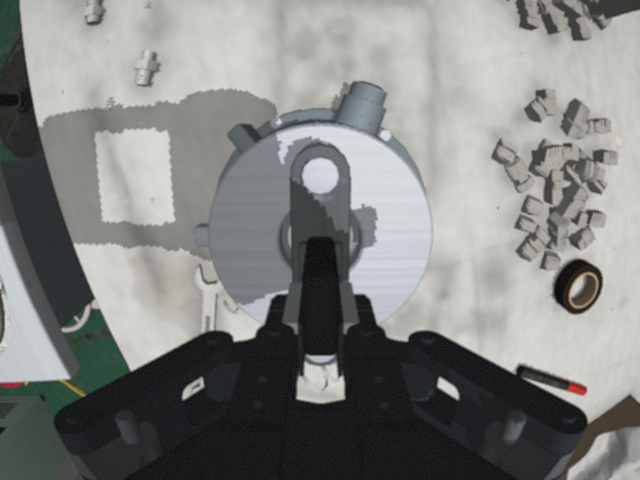

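The ring spans columns 208–432 with the bar at column 320, so the lateral alignment is good. I'll check the along-bar direction using the ring rim at row 124.

```bash
python3 - <<'E'
from h import *
s=get_state(); u=np.array([np.cos(np.radians(75.7)),np.sin(np.radians(75.7)),0])
p=wpx2w(320,124,69,s); print(p, p-72*u, ((p-s['ee_pos'])@u)-72)
print(wpx2w(208,225,69,s),wpx2w(432,225,69,s))
E
```

```text
[507.66465377  27.65404686  69.        ] [489.88072486 -42.1150858   69.        ] 3.6834303389997274
[423.57396513 -14.14289383  69.        ] [561.57179296 -49.42767443  69.        ]
```

apply_moves([
  [[0,0,0,0.0025,0,0.005,-1],[0,0,0,0,0,0.006,-1],[0,0,0,0,0,0.006,-1],[0,0,0,0,0,0.006,-1],[0,0,0,0,0,0.005,-1],[0,0,0,0,0,0.003,-1],[0,0,0,0,0,0,-1],[0,0,0,0,0,0,-1],[0,0,0,0,0,0,-1]],
])

```text
t: 7.13
ee_pos: [488.6, -42.8, 95.3]
tcp_rot: [0.789, 0.614, 0.0, 0.0]
wrist_force: [-0.3, -0.2, -3.7]
finger_gap: 12.1
```

The pins went in freely, about 18 mm deep with no contact force. Now turning clockwise (tool z positive).

apply_moves([
  [[0,0,0,0,0,0.001,-1],[0,0,4,0,0,0,-1],[0,0,4,0,0,0,-1],[0,0,4,0,0,0,-1],[0,0,4,0,0,0,-1],[0,0,4,0,0,0,-1],[0,0,4,0,0,0,-1],[0,0,4,0,0,0,-1],[0,0,4,0,0,0,-1],[0,0,4,0,0,0,-1],[0,0,4,0,0,0,-1],[0,0,0,0,0,0,-1]],
])

```text
t: 8.13
ee_pos: [488.2, -42.6, 94.3]
tcp_rot: [0.952, 0.306, -0.0, -0.0]
wrist_force: [-0.8, 1.2, -3.7]
finger_gap: 11.7
```

```bash
python3 - <<'E'
from h import *
s=wrist('w4',['ring_face','wide_spanner'])
E
```

```text
t 8.13 [488.2 -42.6  94.3] yaw 35.67540040047895 z [-0.  0. -1.] F [-0.8  1.2 -3.7] [0.04 0.05 0.02] gap 11.68024193331356
ring_face []
wide_spanner [(array([488.9, -40.7,  52.6]), 0.86)]
```

View pics/w4.png

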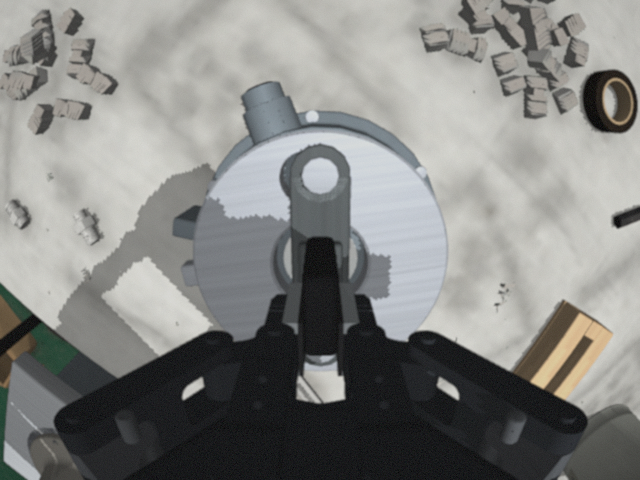

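The ring follows with about 10° of play. The lug at (189,272) is nearing the stop at (185,222), with roughly 12–15° still to go.

apply_moves([
  [[0,0,3,0,0,0,-1],[0,0,3,0,0,0,-1],[0,0,2,0,0,0,-1],[0,0,2,0,0,0,-1],[0,0,0,0,0,0,-1]],
])

```text
t: 8.7
ee_pos: [488.4, -42.6, 94.2]
tcp_rot: [0.975, 0.223, -0.0, -0.0]
wrist_force: [0.4, 1.5, -2.6]
finger_gap: 11.9
```

```bash
python3 - <<'E'
from h import *
s=wrist('w5',[])
E
```

```text
t 8.7 [488.4 -42.6  94.2] yaw 25.825783988793873 z [-0.  0. -1.] F [ 0.4  1.5 -2.6] [0.27 0.13 0.08] gap 11.85521191553531
```

apply_moves([
  [[0,0,2,0,0,0,-1],[0,0,2,0,0,0,-1],[0,0,0,0,0,0,-1]],
])

```text
t: 9.0
ee_pos: [488.3, -42.6, 94.2]
tcp_rot: [0.982, 0.191, -0.0, 0.0]
wrist_force: [-1.0, 1.7, -2.2]
finger_gap: 12.1
```

```bash
python3 - <<'E'
from h import *
s=wrist('w6',[])
E
```

```text
t 9.0 [488.3 -42.6  94.2] yaw 22.033896122925913 z [-0.    -0.001 -1.   ] F [-1.   1.7 -2.2] [0.52 0.16 1.61] gap 12.065795470230576
```

View pics/w6.png

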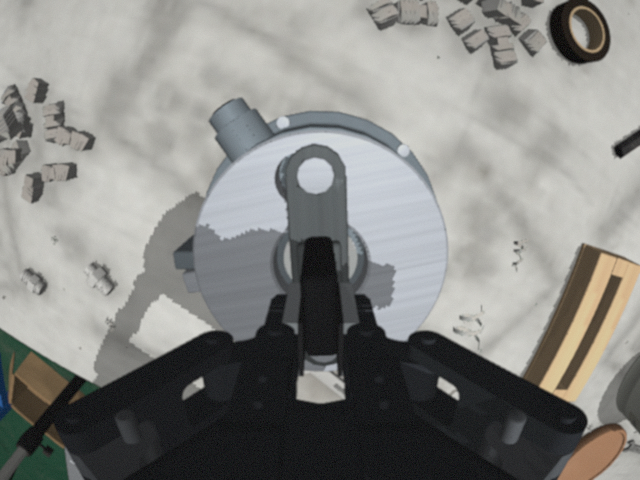

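The moment jumped to 1.6 N m and the lug at (190,281) meets the stop at (185,255), so the ring is locked. I'll unload, lower the last bit, release and retreat.

apply_moves([
  [[0,0,-2,0,0,0.001,-1],[0,0,-1,0,0,0,-1],[0,0,0,0,0,0,-1],[0,0,0,0,0,0,-0.5],[0,0,0,0,0,0,0],[0,0,0,0,0,0,1],[0,0,0,0,0,0,1],[0,0,0,0,0,0,1],[0,0,0,0,0,0,1],[0,0,0,0,0,0,1],[0,0,0,0,0,0,1],[0,0,0,0,0,-0.01,1],[0,0,0,0,0,-0.02,1],[0,0,0,0,0,-0.03,1],[0,0,0,0,0,-0.03,1],[0,0,0,0,0,-0.03,1],[0,0,0,0,0,0,1],[0,0,0,0,0,0,1]],
])

```text
t: 10.55
ee_pos: [489.3, -42.9, 214.8]
tcp_rot: [0.977, 0.215, 0.002, 0.001]
wrist_force: [0.2, 0.6, -0.8]
finger_gap: 85.3
```

```bash
python3 - <<'E'
from h import *
s=wrist('w7',['ring_face','wide_spanner'])
cams.grab_frame('top'); print([(x['location'],x['score']) for x in finder.spot_point('top','narrow_spanner')])
E
```

```text
t 10.55 [489.3 -42.9 214.8] yaw 24.808877924854126 z [ 0.004 -0.001 -1.   ] F [ 0.2  0.6 -0.8] [0.02 0.01 0.02] gap 85.33902192566234
ring_face []
wide_spanner [(array([489.8, -37.7,  49.5]), 0.96)]
[([526.4, 364.8, 5.0], 0.74)]
```

View pics/w7.png

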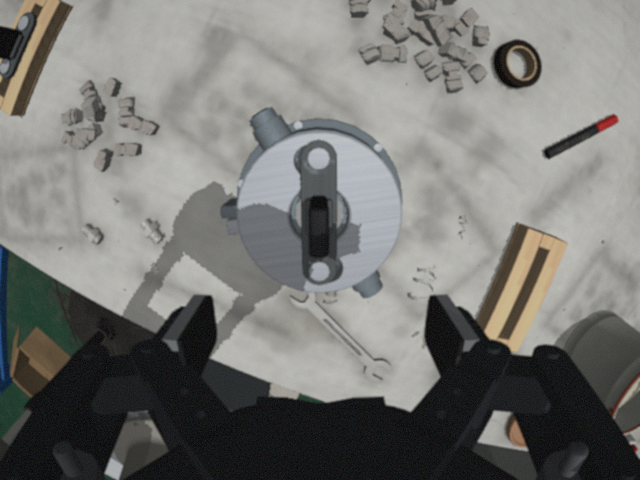

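The spanner is free and upright in the ring, with its pin heads at (318,158) and (318,270). Its origin reads z ≈ 49.5 mm, so it is seated. The lug touches the stop at about (230,218).

```bash
python3 -c "
from station import ticket; print(ticket.close_job())"
```

```text
the job is handed in; nothing more can be done
None
```

I put the wide spanner's pins into the ring's holes and turned the ring clockwise to its stop. I left the spanner standing in the ring and handed the job in at about 10.7 s of robot time.

- **Pins:** they went in without contact force. The last look puts the spanner's origin at z ≈ 49.5 mm, about 20 mm down in the holes. It stands upright and is about 5 mm off the ring's centre, roughly what the network's 4 mm accuracy allows.
- **Stop:** the wrist moment jumped to 1.6 N m at the end of the turn. The lug touches the stop in the pictures.
- **Narrow spanner:** it is still in its rest, within about 4 mm of its first reading, which is measurement noise.
- **Arm:** the open gripper is clear, about 120 mm above its release height.

The network no longer reported `ring_face` in the last wrist pictures, so that the ring is locked rests on the moment and the lug picture.

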